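Sweep the loose screw caps into the collecting pan

TASK

Clear the worktop after bottling: with the fingers, sweep the three loose white screw caps along the surface through the open side of the metal collecting pan, until each cap lies wholly on the pan's floor, past the sloping lip. Only push the caps, do not pick them up, and leave the crucible, the stopper and the sample bottle standing where they are.

Things in the scene. Friction and masses are not known exactly. Their poses are not given: they have to be found in the camera images.
- screw_cap_0_center (a point): centre (half-way up) of one of three identical loose white plastic screw caps, solid discs 36 mm in diameter and 16 mm high, about 12 g, standing flat on the worktop, its centre 8 mm above it; it slides when pushed low from the side
- screw_cap_0: the same cap; origin at the centre of its underside, z along its axis
- screw_cap_1_center (a point): centre (half-way up) of one of three identical loose white plastic screw caps, solid discs 36 mm in diameter and 16 mm high, about 12 g, standing flat on the worktop, its centre 8 mm above it; it slides when pushed low from the side
- screw_cap_1: the same cap; origin at the centre of its underside, z along its axis
- screw_cap_2_center (a point): centre (half-way up) of one of three identical loose white plastic screw caps, solid discs 36 mm in diameter and 16 mm high, about 12 g, standing flat on the worktop, its centre 8 mm above it; it slides when pushed low from the side
- screw_cap_2: the same cap; origin at the centre of its underside, z along its axis
- pan: grey sheet-metal collecting pan like a small dustpan; it stands fast. Origin on the worktop under the middle of its floor, z up. Floor 220 mm wide (its x, -110 to 110) and 120 mm deep (its y, -60 to 60), top 2 mm up. Walls 28 mm high, 3 mm thick (rim 5 mm) at x = -110, x = 110 and y = -60; the side y = +60 is open. Stub handle, 28 mm high, at the back to y = -155
- pan_mouth (a point): middle of the pan's open side, on the floor's edge (60 mm from the pan's origin along its +y, 2 mm above the worktop); from here a lip as wide as the floor slopes down outward and meets the worktop 20 mm farther out, so that things slide in without a step
- crucible: white porcelain crucible, tapered cup 43 mm in diameter and 32 mm high, loose, a bystander; origin at the centre of its underside
- stopper: rubber bottle stopper, tapered, 22 mm in diameter and 24 mm high, loose, a bystander; origin at the centre of its underside
- sample_bottle: clear glass sample bottle without a cap, 56 mm in diameter and 112 mm high, loose, a bystander, the one nearest the screw caps (more bottles stand behind it); origin at the centre of its underside

How it is judged:
By the outcome, as a careful person would: the job done as asked, in the order asked, and still so for the second after the job is handed in, with the robot touching nothing.
It also fails if it takes over 61 s, if anything falls off the work surface, if the arm or the gripper's body presses on something with over 40 N, if the wrist force passes 120 N, or if a joint passes its speed limit or range.

ROBOT

A 7-joint arm with a two-finger parallel gripper is mounted at the origin on a cart in front of the work surface, level with it; the furniture and walls round the work are solid. World frame = base frame: x ahead of the robot, y to its left, z up, the work surface at z = 0. Lengths are in mm, angles in rad, forces in N, time in s.
With the tool pointing down it reaches from about 400 to 925 mm from the base axis. Payload 5.6 kg.
Tool frame: the origin (TCP) lies on the centre line of the jaws, within the pads' length; the fingertips stand 25 mm ahead of it and the grasp point (between the pads) lies 6 mm ahead of it; z points along the fingers, y is the direction in which the jaws open and shut (so a half turn about z gives the same grasp; the last joint's range is limited). The gripper opens to 85 mm and grips with 20 to 120 N. Pads are 22 mm wide; open, the fingers measure 114 mm over their backs; the gripper's body (76 mm by 85 mm) begins 54 mm behind the grasp point. The pads swing forward as they close: fully open they stand 13 mm farther back than shut.
Start: joints at [-0.043, 0.468, -0.012, 1.603, 0.006, 1.071, -0.056], TCP at [650.006, -0.043, 235.29] pointing down, gripper open.
Joint ranges: [-2.53, 2.53], [-0.31, 2.02], [-1.57, 1.55], [0.28, 2.44], [-1.29, 4.43], [0.15, 1.84], [-2.92, 2.92]. Speed limits (rad/s): [2.57, 2.57, 3.14, 3.14, 3.14, 3.14, 3.14].

INTERFACE

Orientations are given as a unit quaternion [w, x, y, z].
In Python, from plant import ctrl gives the robot as it stands. Calls block until the motion is done:
- ctrl.reach(position, orientation): joint-space move of the TCP to a pose.
- ctrl.movel(position, ori=None, feed=150, max_force=None): straight line of the TCP; ori=None keeps the orientation; feed is the mean speed in mm/s. With max_force (N) it stops when the force on the tool has changed by that much, and returns True; else False.
- ctrl.goto_joints(angles): joint-space move.
- ctrl.command_gripper(opening): finger opening in mm; the grip force is fixed at half the most; returns when the fingers have stopped.
- ctrl.sleep(seconds).
- ctrl.ik(position, orientation): joint angles nearest the present ones, or None.
- ctrl.get_obs(): the state.
- ctrl.read_camera(name): name is "scene" or "side" or "wrist"; returns a dict with "image" (420x560x3 uint8, blue, green, red), "fx", "fy", "cx", "cy" (pixels), "camera_from_world" (4x4, takes a point from world to camera coordinates); the wrist camera has in their place "hand_eye" (4x4, takes a point from camera to tool coordinates, whose origin is the TCP and whose axes are the flange's). Camera axes: x right, y up, looking along -z (the intrinsics and any distortion apply to the point x, -y, -z); pixel columns grow to the right and rows downward; lengths in mm; the calibration is good to about 2 mm. The wrist camera is an equidistant fisheye: a pixel r from the principal point sees the ray r / f radians off the axis. A picture is of the moment at which its call begins: read the wrist's pose just before it. There is no depth.
A pose or a line that the arm cannot do raises ctrl.Unreachable and nothing moves.
- ctrl.close_job(): hands the job in, once; it reports no verdict.
Trained networks look in a picture, given as the dict that the camera call returned (one of the last four; its "shot" number tells which), for a name from the list of things; names that differ only in an ending like _2 or _b are one class to them, and where a whole thing is asked for, a point or a joint stands for the part that bears it (a point fixed in the world has none). Each returns a list of dicts, best first, with "conf" (0 to 1); they miss things now and then, are a little off and sometimes report something else, mostly with a low value. They report only what shows in the picture. A call takes as long as a camera call.
- ctrl.regions_of(label, picture): "pixels" (420x560 bool, what is visible of it) and "pixel" ([column, row] in pixels, amid what is visible of it).
- ctrl.tip_of(label, picture): "pixel" ([column, row] in pixels: a listed point, or the origin of a listed thing).
The state is a dict: "clock": time; "qpos": joint angles; "dq": joint speeds; "joint_efforts": joint torques, N m; "tcp_pos": TCP position; "eef_rot": TCP orientation; "ft_force": force on the tool from outside, world axes, zero at the start; "torque": the same for the moment, N m; "width": finger opening in mm.
Only numpy, scipy, OpenCV 4.12 (cv2) and the standard library are available. Lean on these libraries where they do the work, as an engineer would, in place of code of your own. Each camera call takes 0.05 s, during which the arm holds its last target. There are 200 camera calls.

## Working session

There is one attempt and no reset: what is moved stays moved. The work goes in short steps, each a Python script; the robot and the scene stay as the last script left them, time stands still between calls to the robot, and variables do not carry over. Pictures are saved under pics/ and viewed, about 8 in all and at most 12, crops included, and the job is handed in when it is done.

```bash
mkdir -p pics; ls; cat > h.py <<'E'
import numpy as np, cv2
from plant import ctrl
def ray(pic,px):
    x=(px[0]-pic['cx'])/pic['fx']; y=(px[1]-pic['cy'])/pic['fy']
    d=np.array([x,-y,-1.]); M=np.linalg.inv(np.array(pic['camera_from_world']))
    return M[:3,3], M[:3,:3]@d
def onplane(pic,px,z):
    o,d=ray(pic,px); return (o+d*(z-o[2])/d[2])
def proj(pic,p):
    c=np.array(pic['camera_from_world'])@np.append(p,1.)
    return np.array([pic['cx']+pic['fx']*c[0]/-c[2], pic['cy']-pic['fy']*c[1]/-c[2]])
E
python3 - <<'E'
from h import *
ims=[]
print(ctrl.get_obs()['eef_rot'])
for n in ('scene','side'):
    p=ctrl.read_camera(n); ims.append(p['image']); cv2.imwrite(f'pics/{n}0.png',p['image'])
    print(n,[k for k in p], np.linalg.inv(np.array(p['camera_from_world']))[:3,3].round())
    for l,z in (('screw_cap_0_center',8),('pan',0),('pan_mouth',2),('crucible',0),('stopper',0),('sample_bottle',0)):
        for r in ctrl.tip_of(l,p): print(l,round(r['conf'],2),np.round(r['pixel']),onplane(p,r['pixel'],z).round(1))
E
```

```text
pics
[-5.91725206e-04  7.07135753e-01  7.07077235e-01 -6.78970843e-04]
scene ['image', 'fx', 'fy', 'cx', 'cy', 'camera_from_world', 'shot'] [ 72. 521. 559.]
screw_cap_0_center 0.6 [275. 212.] [ 628.  -126.9    8. ]
pan 0.69 [357. 198.] [ 534.8 -315.     0. ]
pan_mouth 0.93 [340. 206.] [ 540.9 -250.7    2. ]
crucible 0.68 [228. 289.] [531.2 110.2   0. ]
stopper 0.44 [349. 270.] [401.7 -80.    0. ]
sample_bottle 0.93 [199. 214.] [753.6 -14.5   0. ]
side ['image', 'fx', 'fy', 'cx', 'cy', 'camera_from_world', 'shot'] [484. 585. 590.]
screw_cap_0_center 0.63 [282. 222.] [ 621. -117.    8.]
pan 0.81 [338. 178.] [ 532.1 -301.     0. ]
pan 0.65 [341. 260.] [499.2 -42.5   0. ]
pan_mouth 0.64 [333. 191.] [ 537.5 -248.7    2. ]
pan_mouth 0.29 [398. 256.] [400.3 -71.9   2. ]
crucible 0.91 [312. 328.] [528.7 115.7   0. ]
crucible 0.19 [334. 192.] [ 533.8 -247.1    0. ]
stopper 0.74 [397. 257.] [402.2 -70.5   0. ]
sample_bottle 0.56 [196. 254.] [755.8  -6.3   0. ]
sample_bottle 0.15 [342. 256.] [498.1 -52.2   0. ]
```

View pics/scene0.png

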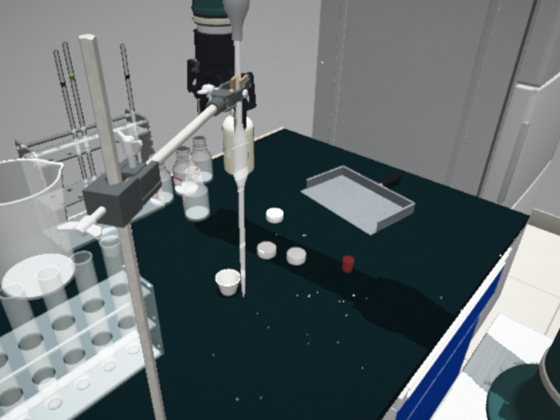

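View pics/side0.png

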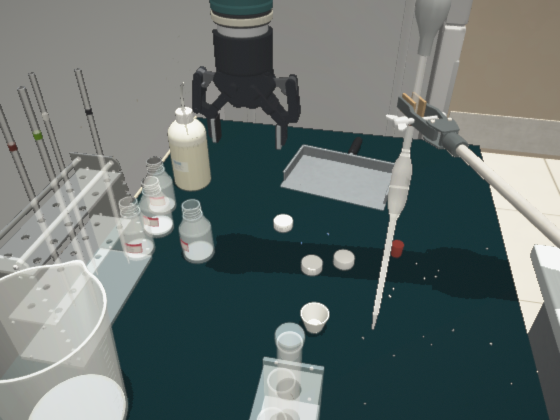

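The caps show at about scene (275,215), (266,250), (297,256) and side (283,223), (312,265), (344,260). The pan's open side faces them. A pipette hangs over the table, with its tip at scene (243,295) and side (375,325). I'll triangulate it along with the pan corners and caps.

```bash
python3 - <<'E'
from h import *
S=ctrl.read_camera('scene'); D=ctrl.read_camera('side')
def tri(a,b):
    o1,d1=ray(S,a);o2,d2=ray(D,b)
    A=np.c_[d1,-d2];t=np.linalg.lstsq(A,o2-o1,rcond=None)[0]
    p,q=o1+t[0]*d1,o2+t[1]*d2
    return ((p+q)/2).round(),np.linalg.norm(p-q).round(1)
print('tip',tri((243,296),(375,327)));print('clamp',tri((237,82),(408,103)));print('bulge',tri((241,178),(398,205)))
print('clampblock',tri((125,195),(545,190)))
for P,pts in ((S,[(302,193),(373,234),(414,205),(343,167)]),(D,[(283,181),(389,203),(398,155),(293,150)])):
    print([onplane(P,p,z)[:2].round().tolist() for p,z in zip(pts,(0,0,28,28))])
for P in (S,D):
    for l in ('screw_cap_0','pan'):
      for r in ctrl.regions_of(l,P):
        m=r['pixels'];ys,xs=np.where(m);c=[xs.mean(),ys.mean()]
        print(l,round(r['conf'],2),np.round(c,1),m.sum(),onplane(P,c,9)[:2].round(1))
    # white blobs
    g=P['image'].min(2)>130
    n,_,st,ce=cv2.connectedComponentsWithStats(g.astype(np.uint8))
    print([(ce[i].round(1).tolist(),onplane(P,ce[i],10)[:2].round().tolist()) for i in range(1,n) if 60<st[i,4]<600 and 255<ce[i][0]<360 and 200<ce[i][1]<280])
o=ctrl.get_obs();W=ctrl.read_camera('wrist');cv2.imwrite('pics/w0.png',W['image'])
print(W['fx'],W['cx'],W['cy'],np.array(W['hand_eye']).round(2).tolist())
E
```

```text
tip (array([440., 161.,  77.]), np.float64(2.2))
clamp (array([448., 155., 397.]), np.float64(0.4))
bulge (array([440., 159., 279.]), np.float64(3.8))
clampblock (array([367., 345., 399.]), np.float64(66.7))
[[644.0, -242.0], [429.0, -212.0], [402.0, -333.0], [620.0, -377.0]]
[[649.0, -267.0], [419.0, -231.0], [406.0, -381.0], [643.0, -354.0]]
screw_cap_0 0.71 [265.9 250.1] 275 [548.9  -9.6]
screw_cap_0 0.49 [295.5 255.5] 271 [495.7 -35.7]
pan 0.66 [359.5 198.2] 4355 [ 521.5 -303. ]
[([274.2, 214.7], [619.0, -114.0]), ([266.2, 249.6], [549.0, -10.0]), ([295.8, 255.6], [494.0, -35.0])]
screw_cap_0 0.83 [343.6 259.1] 325 [495.2 -36. ]
screw_cap_0 0.66 [311.6 265. ] 382 [548.2 -10.6]
screw_cap_0 0.63 [282.9 223.4] 324 [ 618.8 -112.2]
pan 0.81 [339.7 174.8] 5039 [ 528.9 -302.6]
[([282.8, 222.5], [619.0, -114.0]), ([343.5, 259.1], [495.0, -35.0]), ([311.4, 264.6], [549.0, -10.0])]
325.19226210127806 283.14485287320457 212.1250932991918 [[-0.0, 0.96, 0.29, 75.35], [1.0, 0.0, 0.0, -0.1], [0.0, 0.29, -0.96, -139.27], [0.0, 0.0, 0.0, 1.0]]
```

View pics/w0.png

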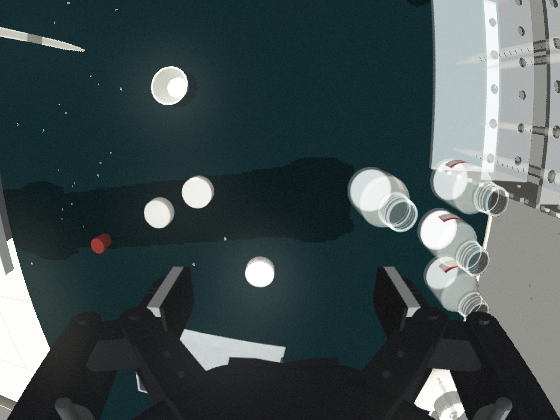

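Triangulation puts the caps at A(619,-114), B(549,-10) and C(495,-35). The pan's mouth is at (539,-250), turned about 8°. The wrist view agrees: caps at (260,272), (197,192), (158,212), and the jaw direction is already square to the push. The pipette is clear of the work. I'll cradle each cap between the slightly open fingertips, starting with B.

```bash
cat >> h.py <<'E'
from scipy.spatial.transform import Rotation as Rot
PY=np.array([np.sin(.145),np.cos(.145)]);PX=np.array([PY[1],-PY[0]]);M=np.array([539,-250.])
def w(x,y): return M+PX*x+PY*(y-60)
def p(P): d=np.array(P)-M; return np.array([d@PX,d@PY+60])
REACH=24
def sweep(cap,tx,ty,zs=None):
    cap=np.array(cap,float); t=w(tx,ty); d=(t-cap)/np.linalg.norm(t-cap)
    X=np.array([-d[0],-d[1],0]);Z=np.array([0,0,-1.]);R=np.c_[X,np.cross(Z,X),Z]
    q=Rot.from_matrix(R).as_quat(); q=[q[3],q[0],q[1],q[2]]
    s=cap-d*(REACH+16)
    ctrl.reach([*s,100],q)
    if zs is None:
        hit=ctrl.movel([*s,5],feed=40,max_force=4)
        zs=ctrl.get_obs()['tcp_pos'][2]+4; print('touch',hit,zs-4)
    ctrl.movel([*s,zs],feed=100)
    e=t-d*REACH
    print('stopped',ctrl.movel([*e,zs],feed=100,max_force=15), ctrl.get_obs()['tcp_pos'].round(1) if hasattr(ctrl.get_obs()['tcp_pos'],'round') else ctrl.get_obs()['tcp_pos'])
    b=e-d*12
    ctrl.movel([*b,zs],feed=80); ctrl.movel([*b,100],feed=150)
    return zs
def look(name=None):
    for n in ('scene','side'):
        P=ctrl.read_camera(n)
        if name: cv2.imwrite(f'pics/{name}_{n}.png',P['image'])
        for r in ctrl.regions_of('screw_cap_0',P):
            ys,xs=np.where(r['pixels']); c=onplane(P,[xs.mean(),ys.mean()],10)[:2]
            print(n,round(r['conf'],2),c.round(),'pan',p(c).round())
E
python3 - <<'E'
from h import *
print(p([619,-114]),p([549,-10]),p([495,-35]))
ctrl.command_gripper(24); print(ctrl.get_obs()['width'])
sweep([549,-10],5,8); look('b'); print(ctrl.get_obs()['clock'])
E
```

```text
[ 59.50950203 206.13219758] [-24.78312407 298.92634171] [-74.60413225 266.38610286]
24.317989231877522
touch False 5.134859125165889
stopped False [ 537.5 -277.9    9.1]
scene 0.78 [494. -34.] pan [-76. 267.]
scene 0.58 [ 618. -112.] pan [ 58. 208.]
scene 0.57 [ 538. -301.] pan [ 6. 10.]
side 0.73 [ 535. -303.] pan [4. 7.]
side 0.67 [495. -34.] pan [-74. 267.]
side 0.56 [ 620. -112.] pan [ 60. 208.]
9.6417
```

View pics/b_side.png

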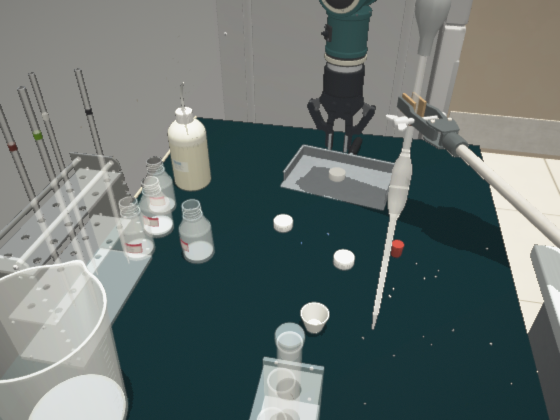

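Cap B lies well inside the pan at (337,175), and nothing else has moved. The touch test at TCP z=5 reported no contact, which doesn't fit the 25 mm fingertip figure, so I'll read the force on the way down for the next cap.

```bash
python3 - <<'E'
from h import *
cap=np.array([495,-35.]);t=w(-65,8);d=(t-cap)/np.linalg.norm(t-cap);s=cap-d*40
o=ctrl.get_obs();print(o['width'],o['ft_force'])
ctrl.reach([*s,60],o['eef_rot'])
for z in (40,30,26,23,20):
    r=ctrl.movel([*s,z],feed=40,max_force=3);o=ctrl.get_obs();print(z,r,np.round(o['tcp_pos'],1),np.round(o['ft_force'],1))
    if r: break
P=ctrl.read_camera('side');cv2.imwrite('pics/c.png',cv2.resize(P['image'][120:330,230:450],None,fx=2.5,fy=2.5))
print(o['clock'])
E
```

```text
23.95120251901479 [-0.05472998  0.16018444 -0.32781438]
40 False [499.3   4.8  39.8] [0.4 0.  0.2]
30 False [499.1   4.8  29.7] [ 0.8  0.2 -0.8]
26 False [499.1   4.8  25.8] [-0.  -0.  -1.1]
23 False [499.2   4.7  22.8] [ 0.5 -0.7  0.2]
20 False [499.2   4.8  19.8] [0.7 0.3 0.3]
12.5167
```

View pics/c.png

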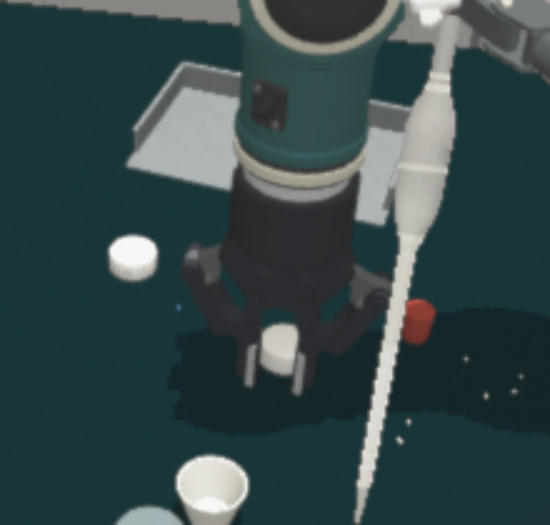

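The fingers straddle the push line behind cap C with no table contact at z=20. At this opening the tips evidently sit farther back than 25 mm. Height 9 worked cleanly for B, so I'll reuse it for C and A.

```bash
python3 - <<'E'
from h import *
cap=np.array([495,-35.])
ctrl.movel([499.2,4.8,60],feed=100)
sweep(cap,-65,8,9.1)
sweep([619,-113],62,8,9.1)
look(); print(ctrl.get_obs()['clock'])
ctrl.reach([620,0,240],ctrl.get_obs()['eef_rot'])
for n in ('scene','side'):
    P=ctrl.read_camera(n);cv2.imwrite(f'pics/e_{n}.png',P['image'])
    for l in ('crucible','stopper','sample_bottle'):
        for r in ctrl.tip_of(l,P)[:1]: print(n,l,round(r['conf'],2),onplane(P,r['pixel'],0)[:2].round())
    cv2.imwrite(f'pics/e_{n}.png',cv2.resize(P['image'][130:330,190:440],(800,600)) )
print(ctrl.get_obs()['clock'])
E
```

```text
stopped False [ 469.8 -267.8    9.1]
stopped False [ 596.2 -286.     9.1]
scene 0.54 [ 592. -308.] pan [61. 10.]
scene 0.54 [ 536. -302.] pan [5. 8.]
scene 0.52 [ 467. -289.] pan [-65.  11.]
side 0.78 [ 536. -303.] pan [5. 7.]
side 0.65 [ 468. -291.] pan [-65.   9.]
side 0.5 [ 593. -309.] pan [62. 10.]
23.9667
scene crucible 0.86 [528. 111.]
scene stopper 0.53 [406. -81.]
scene sample_bottle 0.65 [756. -12.]
side crucible 0.75 [527. 116.]
side stopper 0.54 [407. -79.]
side sample_bottle 0.7 [755. -11.]
25.55
```

View pics/e_side.png

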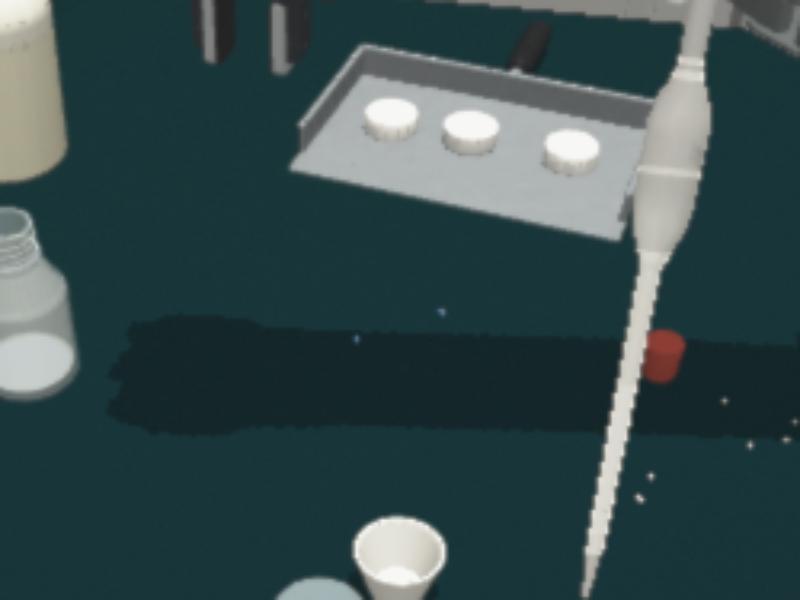

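View pics/e_scene.png

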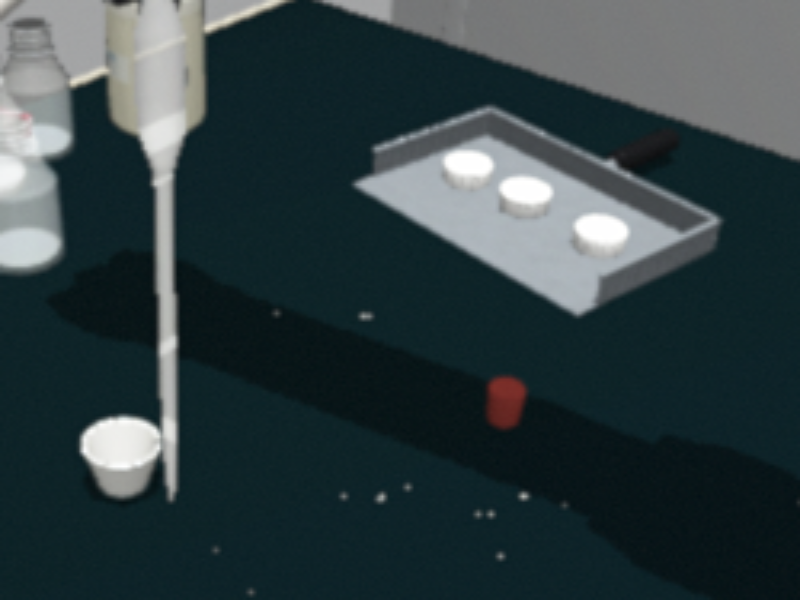

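All three caps lie flat on the floor, behind the line of the wall ends and clear of the lip. The bottle, crucible and red stopper stand where they were: the stopper is at full-image (398,248), against (397,248) at the start. Handing in.

```bash
python3 -c "
from h import *
print(ctrl.close_job())"
```

```text
the job is handed in; nothing more can be done
None
```

All three caps are on the pan's floor, and I handed the job in at about 26 s of the 61 s allowed. I swept them in one at a time by pushing each along the surface, cradled behind the fingertips with the jaws 24 mm apart.

- **Caps:** in both fixed cameras they lie at pan coordinates of about (5, 8), (-65, 10) and (62, 10) mm. That is roughly 30 mm past what is needed to be wholly on the floor, clear of the lip.
- **Bystanders:** the crucible, stopper and sample bottle look unmoved in the pictures. Most position readings repeat within about 5 mm. The stopper's side-camera estimate differs by about 9 mm, but by eye its pixel position is the same, (397,248) at the start and (398,248) at the end.
- **Robot:** it ended raised and clear of everything. No sweep tripped its 15 N force stop.
- **Failed check:** the touch test for the table height found no contact down to a tool-point (TCP) height of 5 mm, although the 25 mm fingertip figure says it should have. I didn't resolve why. I swept at 9 mm, which moved all three caps cleanly.

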